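# Check the gear unit with its dipstick gauge

## Task

Pick the dipstick gauge off its wooden rest by its handle and push its rod all the way down the slanting guide tube of the gear unit, until the collar stops against the tube's mouth. Draw it right out again and present it for reading: rod level, its tip about 15 cm above the square sheet of white paper beside the gear unit. Finish while still holding it there, steady in the gripper and resting on nothing, and leave the padlock, the carton and the screwdriver where they are.

Things in the scene. Friction and masses are not known exactly. Their poses are not given: they have to be found in the camera images.
- gauge: Dipstick gauge, 0.13 kg, all in line on its x axis: steel rod (8 mm dia, x -90 to 0 mm, tip at -90), collar disc (34 mm dia, x 0 to 8), black handle (x 12 to 102, 16 mm wide in y, 20 mm high). Origin: centre of the collar face towards the tip. x points from tip to handle. Starts level in the rest, axis 52 mm above the bench, tip roughly towards the robot; lifts straight up.
- gauge_tip (a point): The free end of the gauge's rod, 90 mm from the collar face.
- gauge_grip (a point): On the gauge's axis in its handle, 50 mm behind the collar face: a good place to pinch it across its 16 mm width, clear of the rest's posts (40 mm of free height below it).
- guide: Fixed steel guide tube on the gear unit: 100 mm long, 19 mm outside, bore 13 mm, mouth flared to 30 mm outside, 24 mm inside. Origin: centre of the mouth, 120 mm above the bench. x axis: out of the mouth, 30 degrees above level, roughly away from the robot (within 20 degrees of +x from above). Gauge fully in: its origin at this origin, its x axis along this x axis.
- unit: Grey gear unit bolted to the bench: housing 110 x 100 mm, 102 mm high, foot plate 140 x 130 mm, motor of 80 mm diameter on its +y side reaching 145 mm from the origin, shaft stub on the -y side reaching 94 mm. Origin: centre of its underside; x points to the tube's side, z up. The tube's mouth is at x = 142 mm, y = 0.
- rest: Fixed light wooden rest: base board 220 x 70 mm, 12 mm thick, and two notched posts, 12 mm along x and 30 mm wide, at x = -80 mm (under the rod, top at 58 mm) and x = +75 mm (under the handle's rear part, top at 56 mm). Origin: centre of its underside; the gauge lies along its x axis, collar face near x = -10 mm. Rest and paper may change sides.
- sheet: Single square sheet of white paper, 160 x 160 mm, 2 mm thick, fixed flat on the bench to the left or right of the gear unit. Origin: centre of its underside. The gauge's tip is presented above it.
- padlock: Brass padlock lying on the bench beyond the gear unit, 46 x 70 x 22 mm. To be left alone. Origin: centre of the underside of its case.
- keybox: Open cardboard carton 90 x 120 mm, 45 mm high. To be left alone. Origin: centre of its underside.
- driver: Screwdriver lying on the bench, about 200 mm long. To be left alone. Origin: on its underside.
Not all that is in view belongs to the job. Several things have the shape of the sheet; the one meant has the colours described above. There is more than one size of the rest; the job needs the larger.

How it is judged:
On the way, in this order (a step that is already met when the one before it is completed fails the run):
1. the gauge is fully in the guide tube, its collar stopped against the mouth (distance between gauge and guide below 0.005 m and angle between the x axis of gauge and the x axis of guide, either way round below 0.12 rad), for 0.2 s.
2. the gauge is drawn right out of the tube (distance between gauge_tip and guide above 0.01 m and distance between gauge and guide above 0.08 m and x of gauge_tip in the frame of guide above 0.003 m), for 0.1 s.
At the end, for the whole second after the job is handed in: The gauge is held in the fingers (over 2 N), level within 8 degrees, its tip over the paper sheet (inside its 160 mm square) and 90 to 240 mm above the bench, touching neither gear unit nor rest, moving slower than 30 mm/s (angle between gauge's own x axis and vertical between 1.43 and 1.71 rad and height (world z) of gauge_tip between 0.09 and 0.24 m and x of gauge_tip in the frame of sheet between -0.08 and 0.08 m and y of gauge_tip in the frame of sheet between -0.08 and 0.08 m and contact force between gauge and the fingers above 2 N and contact force between gauge and unit below 0.2 N and contact force between gauge and rest below 0.2 N and linear speed of gauge below 0.03 m/s); the arm keeps its last pose, push and grip.
It fails at once if the padlock is disturbed (moved over 30 mm) (distance of padlock from where it was at the start of the episode above 0.03 m).
It fails at once if the carton is disturbed (moved over 30 mm) (distance of keybox from where it was at the start of the episode above 0.03 m).
It fails at once if the screwdriver is disturbed (moved over 30 mm) (distance of driver from where it was at the start of the episode above 0.03 m).
It also fails if it takes over 58 s, if anything falls off the work surface, if the arm or the gripper's body presses on something with over 40 N, if the wrist force passes 120 N, or if a joint passes its speed limit or range.

## Robot

A 6-joint arm with a two-finger parallel gripper is mounted at the origin on the work surface. World frame = base frame: x ahead of the robot, y to its left, z up, the work surface at z = 0. Lengths are in m, angles in rad, forces in N, time in s.
With the tool pointing down it reaches from about 0.275 to 0.875 m from the base axis. Payload 12.5 kg.
Tool frame: the origin (TCP) lies between the finger pads; the fingertips stand env.tips_ahead ahead of it and the grasp point (between the pads) lies 5 mm behind it (env.tips_ahead is the distance from the TCP to the fingertips, in m); z points along the fingers, y is the line along which they close (so a half turn about z gives the same grasp; the last joint's range is limited). The gripper opens to 85 mm and grips with 20 to 120 N. Pads are 22 mm wide; open, the fingers measure 114 mm over their backs; the gripper's body (76 mm by 85 mm) begins 54 mm behind the grasp point. The pads swing forward as they close: fully open they stand 13 mm farther back than shut.
Start: joints at [1.152, 0.351, 1.652, -0, 1.139, -0.085], TCP at [0.18, 0.52, 0.245] pointing down, gripper open.
Joint ranges: [-2.75, 2.75], [-0.79, 2.1], [0.01, 2.65], [-1.57, 4.71], [0.07, 3.14], [-2.87, 2.87]. Speed limits (rad/s): [2.22, 2.22, 2.79, 3.14, 3.14, 3.14].

## Interface

Orientations are given as a unit quaternion [x, y, z, w].
In Python, from station import telemetry, vision, job_done, env gives the robot as it stands. The module is installed in compiled form; this text tells all that it offers.
- The arm moves only by the shell command python3 -m inch 'ROWS' [OPENING]. ROWS is JSON, a list of rows, each an object with "dp": the shift along the world's x, y, z in cm, a list of three; "dr": the turn, a rotation vector about the world's x, y, z in degrees, a list of three. In form: [{"dp": [dx, dy, dz], "dr": [rx, ry, rz]}, ...]. A call has exactly 5 rows; each row is the pose to reach, as a shift and turn from the pose commanded when the call began; what a row does not reach only later rows make up. A row lasts 1/8 s, in which the tool goes at most 62.5 mm and 10.7 degrees, less where a joint would pass 70% of its speed; a pose out of reach is approached as far as the arm can. A call with a gripper value outside its range is refused whole. OPENING is the opening in per cent of the stroke, from 0 (shut) to 100 (fully open), set as the call begins (- or left out, the last holds). The fingers move at their own pace and stop on an object; the grip force is fixed at half the most. Time passes only in rows, so rows that repeat a pose let the fingers close, or fill a call up. It gives the time, the measured TCP pose, the force, the opening and the grip force at its end, in the units of the state.
- telemetry.sense(): the state, without advancing time (a new reading comes with each control period).
- vision.snapshot(name): name is "scene" or "side" or "wrist"; returns a dict with "pixels" (480x640x3 uint8, red, green, blue), "fov_y" (degrees; the focal length in pixels is half the picture's height over the tangent of half this angle, whatever the lens; pixels are square), "cx", "cy" (the principal point, pixels), "T" (4x4, takes a point from camera to world coordinates); the wrist camera has in their place "mount" (4x4, takes a point from camera to tool coordinates, whose origin is the TCP and whose axes are the flange's). Camera axes: x right, y down, z forward; pixel columns grow to the right and rows downward; lengths in m; the calibration is good to about 2 mm. A picture is of the moment at which its call begins: read the wrist's pose just before it. There is no depth.
- job_done(): hands the job in; it is judged then, once.
The state is a dict: "time_s": time; "joint_positions": joint angles; "qd": joint speeds; "joint_efforts": joint torques, N m; "tcp_pos": TCP position; "tool_rot": TCP orientation; "ft_force": force on the tool from outside, world axes, zero at the start; "wrist_torque": the same for the moment, N m; "finger_gap": finger opening in m; "gripper_force": force on a finger pad.
Only numpy, scipy, OpenCV 4.12 (cv2) and the standard library are available. Lean on these libraries where they do the work, as an engineer would, in place of code of your own. Each camera call takes 0.05 s, during which the arm holds its last target. There are 200 camera calls.

## Working session

There is one attempt and no reset: what is moved stays moved. The work goes in short steps, Python scripts to look and compute and a shell command to move; the robot and the scene stay as the last step left them, time stands still between calls to the robot, and variables do not carry over. Pictures are saved under pics/ and viewed, at most 10 in all, crops included, and the job is handed in when it is done.

```bash
mkdir -p pics; python3 - <<'E'
from station import telemetry, vision, env
import cv2,pickle
for n in("scene","side"):
    s=vision.snapshot(n); cv2.imwrite(f"pics/{n}0.png",s["pixels"][:,:,::-1]); pickle.dump(s,open(f"pics/{n}0.pkl","wb"))
    print(n,s["fov_y"],s["cx"],s["cy"],s["T"].round(3).tolist() if hasattr(s["T"],'round') else s["T"])
print(env.tips_ahead, telemetry.sense())
E
```

```text
scene 53.046412048112614 319.2556917095799 236.81419468455545 [[-0.37, 0.676, -0.638, 1.137], [0.929, 0.261, -0.263, 0.34], [-0.011, -0.69, -0.724, 0.846], [0.0, 0.0, 0.0, 1.0]]
side 55.049989763696615 319.72193684400804 238.20051560885224 [[0.787, -0.398, 0.471, 0.046], [-0.617, -0.522, 0.59, -0.524], [0.011, -0.755, -0.656, 0.732], [0.0, 0.0, 0.0, 1.0]]
0.014 {'time_s': 0.1, 'joint_positions': array([ 1.15243324e+00,  3.51175728e-01,  1.65233973e+00, -3.48441675e-06,
        1.13907735e+00, -8.45914214e-02]), 'qd': array([-0.00014384, -0.00043394, -0.00228395, -0.00085323,  0.00030161,
        0.00076264]), 'joint_efforts': array([ 1.76921796e-03, -5.06844985e+01, -2.91872692e+01, -2.43747712e-05,
        2.65169889e-03,  1.97143515e-05]), 'tcp_pos': array([0.1800476 , 0.51941097, 0.24482361]), 'tool_rot': array([ 1.66111517e-01,  9.86106847e-01, -4.84738909e-04, -1.22903855e-04]), 'ft_force': array([0.49160075, 0.83840293, 0.02680035]), 'wrist_torque': array([-0.002364  , -0.00627416,  0.04299107]), 'gripper_force': 0.0, 'finger_gap': 0.08539194666955838}
```

View pics/scene0.png

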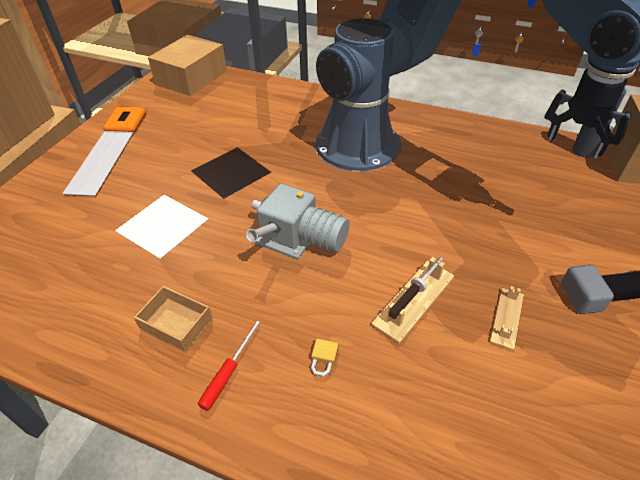

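View pics/side0.png

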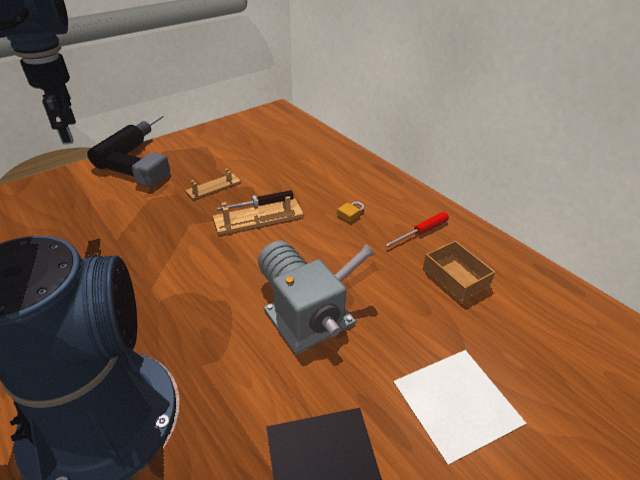

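Scene: white sheet at about (162,225), unit at (290,220) with mouth about (253,236), and the large rest at (413,298). Its gauge tip is about (440,261) and handle end about (393,312). Side: mouth about (368,252), sheet (460,405), gauge from (217,209) to (293,195). Next I'll enlarge both.

```bash
python3 - <<'E'
import cv2,numpy as np
a=cv2.imread("pics/scene0.png");b=cv2.imread("pics/side0.png")
def c(i,x,y):
    o=cv2.resize(i[y:y+75,x:x+100],None,fx=4,fy=4,interpolation=cv2.INTER_CUBIC)
    for k in range(0,100,10):
        cv2.line(o,(k*4,0),(k*4,5 if k%50 else 14),(0,255,255),1)
        if k<75: cv2.line(o,(0,k*4),(5 if k%50 else 14,k*4),(0,255,255),1)
    return o
cv2.imwrite("pics/crop1.png",np.vstack([np.hstack([c(a,235,180),c(a,365,250)]),np.hstack([c(b,290,235),c(b,205,175)])]))
E
```

```text
(no output)
```

View pics/crop1.png

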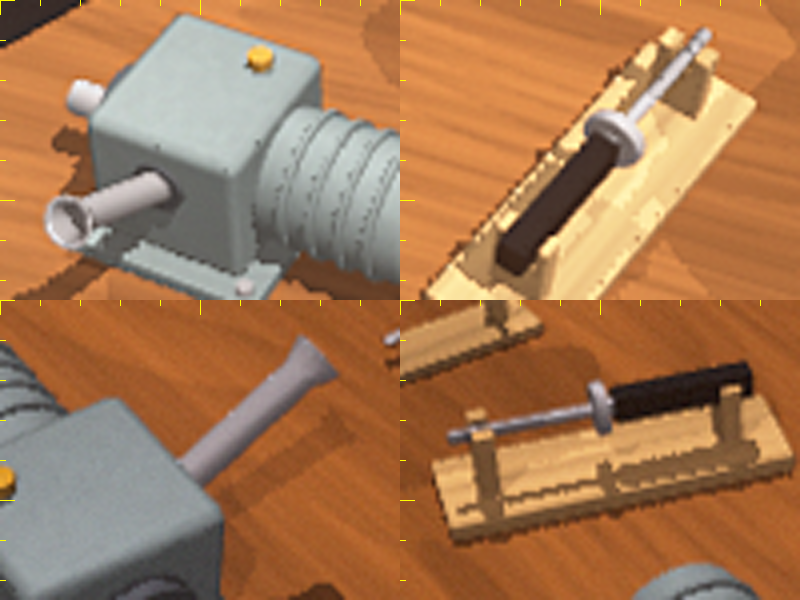

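Readings are in the enlarged crops: scene mouth (252.3,235.5), side mouth (370,249). Gauge tip is (441.7,258.2) in scene and (217.2,209.2) in side.

```bash
cat > h.py <<'E'
import numpy as np,pickle
from scipy.optimize import least_squares
C={n:pickle.load(open(f"pics/{n}0.pkl","rb")) for n in("scene","side")}
def proj(s,P,T=None):
    T=np.array(s["T"]) if T is None else T
    p=(np.atleast_2d(P)-T[:3,3])@T[:3,:3]; f=240/np.tan(np.radians(s["fov_y"]/2))
    return p[:,:2]/p[:,2:]*f+[s["cx"],s["cy"]]
def fit(model,obs,x0):
    # obs: list (cam, model-point, pixel)
    def r(q): return np.concatenate([proj(C[c],model(q,np.array(m)))[0]-u for c,m,u in obs])
    o=least_squares(r,x0,loss="soft_l1"); return o.x,r(o.x).reshape(-1,2).round(1).tolist()
def planar(q,m):
    c,s=np.cos(q[2]),np.sin(q[2]); return np.array([q[0]+c*m[0]-s*m[1],q[1]+s*m[0]+c*m[1],m[2]])
E
python3 - <<'E'
from h import *
A=lambda x,y:np.array([235+x/4,180+y/4]);B=lambda x,y:np.array([365+(x-400)/4,250+y/4])
D=lambda x,y:np.array([290+x/4,235+(y-300)/4]);E=lambda x,y:np.array([205+(x-400)/4,175+(y-300)/4])
g=[("scene",(-.09,0,.052),B(707,33)),("scene",(.004,0,.052),B(614,138)),("scene",(.102,0,.062),B(513,246)),
("side",(-.09,0,.052),E(449,437)),("side",(.004,0,.052),E(599,407)),("side",(.102,0,.052),E(748,379))]
print("gauge",fit(planar,g,[.5,.3,0]))
u=[("scene",(.142,0,.12),A(69,222)),("side",(.142,0,.12),D(320,356)),("side",(-.055,.05,.102),D(-20,445)) if 0 else ("side",(.055,.05,.102),D(116,398)),
("side",(.055,-.05,.102),D(221,518)),("scene",(.055,.05,.102),A(236,172)),("scene",(.055,-.05,.102),A(91,124)),("scene",(-.055,-.05,.102),A(183,13)),("scene",(-.055,.05,.102),A(322,66))]
print("unit",fit(planar,u,[.45,0,0]))
q,_=fit(planar,u,[.45,0,0]);print("mouth",planar(q,(.142,0,.12)))
print("mouth2",fit(lambda q,m:q,u[:2],[.6,0,.12]))
s=[(c,m,p) for c,m,p in [("scene",(0,0,.002),(162,225.5)),("side",(0,0,.002),(459.5,405))]]
print("sheet",fit(lambda q,m:np.array([q[0],q[1],.002]),s,[.5,-.2]))
for c in C: print(c,proj(C[c],planar(q,(.142,0,.12))))
E
```

```text
gauge (array([ 0.48699791,  0.29629314, -0.3179159 ]), [[-0.3, -0.2], [-0.1, -0.0], [-0.9, 0.5], [-1.0, -0.3], [-0.5, -0.3], [0.1, -0.8]])
unit (array([ 0.403606  , -0.04077274, -0.11837583]), [[-0.9, -0.4], [-0.6, -0.6], [-0.3, -4.0], [1.3, -2.4], [-0.5, 0.2], [-2.2, -2.3], [0.3, -2.2], [2.0, -2.6]])
mouth [ 0.54461225 -0.05754288  0.12      ]
mouth2 (array([ 0.54469909, -0.05731539,  0.11857016]), [[-0.7, 0.2], [-0.7, -0.1]])
sheet (array([ 0.49238823, -0.35447748]), [[-1.4, -2.6], [-0.3, -0.6]])
scene [[251.39939513 235.14044135]]
side [[369.44694084 248.41979322]]
```

Gauge grip is at about (0.534, 0.281, 0.052) with yaw -18.2°. The mouth is at (0.545, -0.057, 0.12), yaw -6.8°, and the sheet at (0.492, -0.354). The tool yaw already suits the gauge, so I'll go above it.

```bash
python3 -m inch '[{"dp":[4.8,-3.2,0],"dr":[0,0,0]},{"dp":[9.6,-6.4,0],"dr":[0,0,0]},{"dp":[14.4,-9.6,0],"dr":[0,0,0]},{"dp":[19.2,-12.8,0],"dr":[0,0,0]},{"dp":[24,-16,0],"dr":[0,0,0.9]}]' 
python3 -m inch '[{"dp":[4,-2.8,0],"dr":[0,0,0]},{"dp":[8,-5.4,-2],"dr":[0,0,0]},{"dp":[11.4,-7.8,-4],"dr":[0,0,0]},{"dp":[11.4,-7.8,-4],"dr":[0,0,0]},{"dp":[11.4,-7.8,-4],"dr":[0,0,0]}]' 
python3 - <<'E'
from station import telemetry, vision
from h import *
import cv2
from scipy.spatial.transform import Rotation as R
s=telemetry.sense();w=vision.snapshot("wrist")
T=np.eye(4);T[:3,:3]=R.from_quat(s["tool_rot"]).as_matrix();T[:3,3]=s["tcp_pos"];w["T"]=T@np.array(w["mount"])
pickle.dump(w,open("pics/wrist1.pkl","wb"));cv2.imwrite("pics/wrist1.png",w["pixels"][:,:,::-1])
print(s["tcp_pos"],T[:3,:3].round(3).tolist())
q=[0.487,.2963,-.318]
for x in(-.09,.004,.05,.102):print(x,proj(w,planar(q,(x,0,.052))))
E
```

```text
time_s: 0.72
tcp_pos: [0.4215, 0.3583, 0.2451]
tool_rot: [0.158, 0.987, -0.0, -0.0]
ft_force: [-0.3, 0.5, 0.3]
finger_gap: 0.0856
gripper_force: 0.0
time_s: 1.35
tcp_pos: [0.5338, 0.2818, 0.2052]
tool_rot: [0.158, 0.987, -0.0, -0.0]
ft_force: [0.3, 0.2, 0.3]
finger_gap: 0.0852
gripper_force: 0.0
[0.53381141 0.28182442 0.20524368] [[-0.95, 0.313, -0.001], [0.313, 0.95, -0.0], [0.001, -0.0, -1.0]]
-0.09 [[319.20118774  -2.23226008]]
0.004 [[319.64848554 160.93908394]]
0.05 [[319.83958583 230.65123503]]
0.102 [[320.03727825 302.76815284]]
```

View pics/wrist1.png

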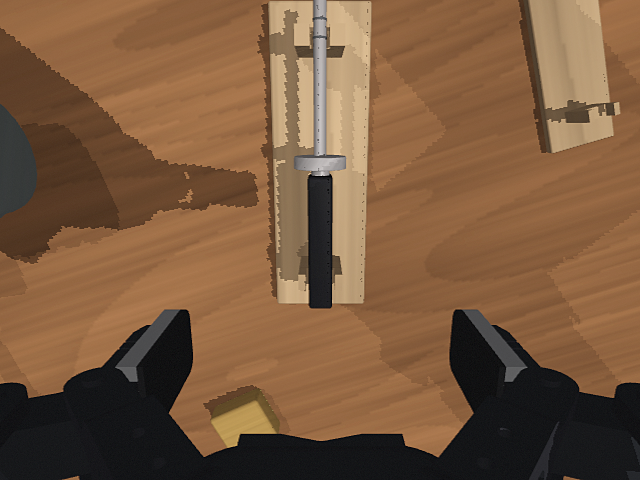

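The wrist view agrees with the estimate: gauge vertical at column 320, collar at (320,163), handle end at row 305. I'll descend and grip.

```bash
python3 -m inch '[{"dp":[0,0,-4],"dr":[0,0,0]},{"dp":[0,0,-8],"dr":[0,0,0]},{"dp":[0,0,-12],"dr":[0,0,0]},{"dp":[0.1,-0.1,-15.8],"dr":[0,0,0]},{"dp":[0.1,-0.1,-15.8],"dr":[0,0,0]}]' 
python3 -m inch '[{"dp":[0,0,0],"dr":[0,0,0]},{"dp":[0,0,0],"dr":[0,0,0]},{"dp":[0,0,0],"dr":[0,0,0]},{"dp":[0,0,0],"dr":[0,0,0]},{"dp":[0,0,0],"dr":[0,0,0]}]' 0
python3 -m inch '[{"dp":[0,0,0],"dr":[0,0,0]},{"dp":[0,0,0],"dr":[0,0,0]},{"dp":[0,0,0],"dr":[0,0,0]},{"dp":[0,0,0],"dr":[0,0,0]},{"dp":[0,0,0],"dr":[0,0,0]}]'
```

```text
time_s: 2.02
tcp_pos: [0.5334, 0.2809, 0.0458]
tool_rot: [0.158, 0.987, -0.001, -0.002]
ft_force: [-0.5, 0.2, 0.4]
finger_gap: 0.0854
gripper_force: 0.0
time_s: 2.65
tcp_pos: [0.5355, 0.2808, 0.0481]
tool_rot: [0.158, 0.987, 0.0, 0.0]
ft_force: [-0.5, -0.5, 6.3]
finger_gap: 0.0149
gripper_force: 58.6
time_s: 3.28
tcp_pos: [0.5355, 0.2808, 0.0481]
tool_rot: [0.158, 0.987, 0.0, 0.0]
ft_force: [-1.2, 0.2, 5.6]
finger_gap: 0.0148
gripper_force: 58.6
```

```bash
python3 -m inch '[{"dp":[0,0,4],"dr":[0,0,0]},{"dp":[0,0,9],"dr":[0,0,0]},{"dp":[0,0,14],"dr":[0,0,0]},{"dp":[0,0,19],"dr":[0,0,0]},{"dp":[0,0,19],"dr":[0,0,0]}]' 
cat >> h.py <<'E'
from scipy.spatial.transform import Rotation as R
M=np.array([.5446,-.0575,.1195]);PSI=-.118
def Rg(psi,el): return R.from_euler("z",psi)*R.from_euler("y",-el)
G0=Rg(-.318,0);T0=R.from_quat([.158,.987,0,0]);p0=np.array([.5355,.2808,.0481])
REL=G0.inv()*T0; OFF=G0.inv().apply(p0-[.487,.2963,.052])
def tcp(o,psi,el): 
    G=Rg(psi,el); return o+G.apply(OFF),G*REL
def move(o,psi,el,s):
    p,r=tcp(o,psi,el); return ((p-s["tcp_pos"])*100).round(2),np.degrees((r*R.from_quat(s["tool_rot"]).inv()).as_rotvec()).round(2)
E
python3 - <<'E'
from h import *
from station import telemetry
s=telemetry.sense();a=Rg(PSI,np.pi/6).apply([1,0,0]);print(s["tcp_pos"],s["gripper_force"],a)
print(move(M+.13*a,PSI,np.pi/6,s))
E
```

```text
time_s: 3.9
tcp_pos: [0.5365, 0.2812, 0.2413]
tool_rot: [0.158, 0.987, 0.002, 0.003]
ft_force: [0.3, -0.2, -2.0]
finger_gap: 0.0151
gripper_force: 58.9
[0.53649669 0.28120592 0.24131164] 58.93448889255524 [ 0.86000313 -0.10195401  0.5       ]
(array([ 16.57, -35.69,  -3.47]), array([ -6.69, -28.99,  11.17]))
```

```bash
python3 -m inch '[{"dp":[2.5,-4,0],"dr":[-1,-4,1.5]},{"dp":[5,-9,1],"dr":[-2,-10,4]},{"dp":[8,-14,1],"dr":[-4,-18,7]},{"dp":[11,-19,1],"dr":[-6,-24,9]},{"dp":[13,-24,1],"dr":[-6.69,-28.99,11.17]}]'
python3 -m inch '[{"dp":[1.5,-4,-0.5],"dr":[0,0,0]},{"dp":[2.5,-8,-2],"dr":[0,0,0]},{"dp":[3.5,-11.5,-4.4],"dr":[0,0,0]},{"dp":[3.5,-11.5,-4.4],"dr":[0,0,0]},{"dp":[3.5,-11.5,-4.4],"dr":[0,0,0]}]'
python3 - <<'E'
from h import *
from station import telemetry,vision
import cv2
s=telemetry.sense();a=Rg(PSI,np.pi/6).apply([1,0,0])
print(s["tcp_pos"],move(M+.13*a,PSI,np.pi/6,s))
sd=vision.snapshot("side");sc=vision.snapshot("scene");w=vision.snapshot("wrist")
T=np.eye(4);T[:3,:3]=R.from_quat(s["tool_rot"]).as_matrix();T[:3,3]=s["tcp_pos"];w["T"]=T@np.array(w["mount"])
print(s["tool_rot"])
o=[]
for c in(sd,sc,w):
    t=proj(c,np.array([M+k*a for k in(0,.04,.13)]));print(t.round(1).tolist())
    if c is w: x,y,W,H,f=0,0,640,480,1
    else:
        x,y=(t[0]+t[1])/2-[50,37];x,y,W,H,f=int(x),int(y),100,75,4
    print("org",x,y)
    o.append(cv2.resize(np.ascontiguousarray(c["pixels"][y:y+H,x:x+W,::-1]),(400,300),interpolation=cv2.INTER_CUBIC))
o.append(np.zeros_like(o[0]))
cv2.imwrite("pics/ins.png",np.vstack([np.hstack(o[:2]),np.hstack(o[2:])]))
E
```

```text
time_s: 4.53
tcp_pos: [0.6653, 0.0392, 0.2459]
tool_rot: [0.056, 0.965, -0.018, 0.256]
ft_force: [0.6, 0.0, -0.9]
finger_gap: 0.0152
gripper_force: 58.8
time_s: 5.15
tcp_pos: [0.6997, -0.074, 0.2024]
tool_rot: [0.057, 0.965, -0.017, 0.255]
ft_force: [-0.0, 0.1, -0.8]
finger_gap: 0.0151
gripper_force: 58.9
[ 0.69973221 -0.07403359  0.20242573] (array([ 0.24, -0.17,  0.42]), array([ 0.17, -0.41,  0.13]))
[ 0.05740306  0.96507829 -0.01724242  0.25501271]
[[369.4, 248.6], [384.4, 235.1], [418.1, 204.9]]
org 326 204
[[251.4, 235.3], [240.7, 239.4], [213.4, 249.8]]
org 196 200
[[312.3, -419.0], [313.4, -185.0], [315.2, 199.4]]
org 0 0
```

View pics/ins.png

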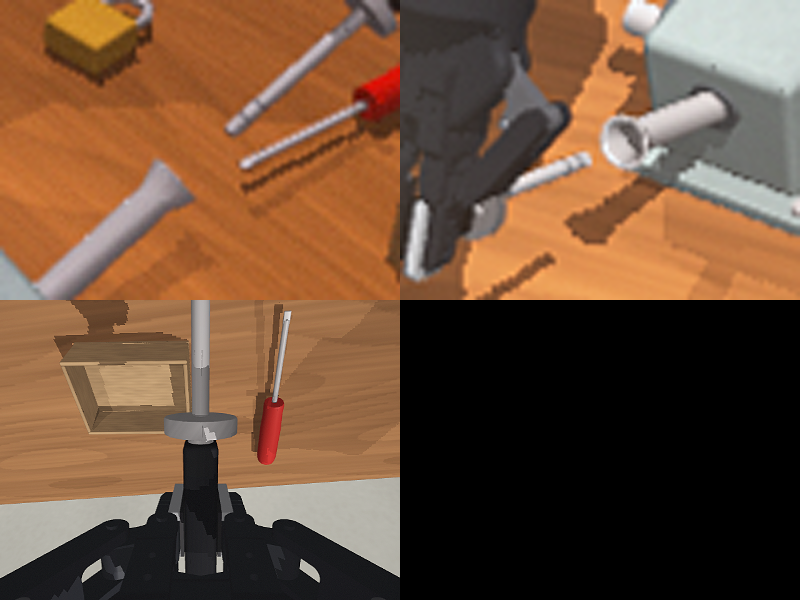

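The rod lies just ahead of the tube. Side: tip about (384,236.5), mouth (369.5,250). Scene: tip about (242.5,239.8), mouth (252.5,235.5).

```bash
cat > c.py <<'E'
from h import *
from station import telemetry
a=Rg(PSI,np.pi/6).apply([1,0,0])
b=Rg(PSI,np.pi/6).as_matrix()
s=telemetry.sense();r=R.from_quat(s["tool_rot"])
G=r*REL.inv();o=s["tcp_pos"]-G.apply(OFF)
E
python3 - <<'E'
from c import *
tip=G.apply([-.09,0,0])+o
print("kin tip",tip,"axis",G.apply([1,0,0]),"in guide",(tip-M)@b)
f=lambda A,B:fit(lambda q,m:q,[("side",0,np.array(A)),("scene",0,np.array(B))],[.6,0,.12])
t=f((384,236.5),(242.5,239.8));m=f((369.5,250),(252.5,235.5))
print(t,m,"vision rel in guide",(t[0]-m[0])@b)
E
```

```text
kin tip [ 0.57667696 -0.05930854  0.13723641] axis [ 0.86242936 -0.10127651  0.49594221] in guide [ 0.03663888  0.00198034 -0.00067323]
(array([ 0.5772499 , -0.06056078,  0.13648857]), [[-0.7, -0.1], [-0.7, 0.2]]) (array([ 0.54320742, -0.05768417,  0.1169786 ]), [[-0.7, -0.1], [-0.7, 0.2]]) vision rel in guide [ 0.03932491  0.00115109 -0.00017608]
```

```bash
python3 -m inch '[{"dp":[-0.02,-0.16,0.05],"dr":[0.2,-0.4,0.1]},{"dp":[-1.74,0.04,-0.95],"dr":[0.2,-0.4,0.1]},{"dp":[-3.46,0.25,-1.95],"dr":[0.2,-0.4,0.1]},{"dp":[-5.2,0.45,-2.95],"dr":[0.2,-0.4,0.1]},{"dp":[-5.2,0.45,-2.95],"dr":[0.2,-0.4,0.1]}]'
python3 - <<'E'
from c import *
print((o-M)@b, G.apply([1,0,0])@b, s["ft_force"]@b, s["wrist_torque"])
E
```

```text
time_s: 5.92
tcp_pos: [0.6473, -0.0695, 0.1735]
tool_rot: [0.057, 0.964, -0.015, 0.258]
ft_force: [-0.4, 0.4, -1.1]
finger_gap: 0.0152
gripper_force: 58.9
[ 0.06564743 -0.00021534 -0.00109429] [ 9.99999877e-01 -4.54535970e-04  1.98648207e-04] [-0.91543231  0.315395   -0.72054198] [0.03826357 0.2481385  0.04378461]
```

```bash
python3 -m inch '[{"dp":[-1.29,0.15,-0.75],"dr":[0,0,0]},{"dp":[-2.58,0.31,-1.5],"dr":[0,0,0]},{"dp":[-3.87,0.46,-2.25],"dr":[0,0,0]},{"dp":[-5.16,0.61,-3.0],"dr":[0,0,0]},{"dp":[-5.16,0.61,-3.0],"dr":[0,0,0]}]'
cat > q.py <<'E'
from c import *
print((o-M)@b, G.apply([1,0,0])@b, s["ft_force"]@b, s["wrist_torque"])
E
python3 q.py
```

```text
time_s: 6.55
tcp_pos: [0.5958, -0.0636, 0.1433]
tool_rot: [0.057, 0.964, -0.015, 0.258]
ft_force: [-0.7, 1.0, -1.1]
finger_gap: 0.0151
gripper_force: 58.9
[ 0.00566059 -0.0004427  -0.00130104] [ 9.99999724e-01 -7.25966645e-04  1.60015595e-04] [-1.19480418  0.89592185 -0.52522834] [ 0.02445864  0.27346642 -0.00494204]
```

Not yet touching. I'll push gently to contact.

```bash
python3 -m inch '[{"dp":[-0.17,0.02,-0.1],"dr":[0,0,0]},{"dp":[-0.34,0.04,-0.2],"dr":[0,0,0]},{"dp":[-0.52,0.06,-0.3],"dr":[0,0,0]},{"dp":[-0.6,0.07,-0.35],"dr":[0,0,0]},{"dp":[-0.6,0.07,-0.35],"dr":[0,0,0]}]'
python3 q.py
```

```text
time_s: 7.18
tcp_pos: [0.5915, -0.0632, 0.141]
tool_rot: [0.057, 0.964, -0.015, 0.26]
ft_force: [5.6, 1.0, 0.5]
finger_gap: 0.0151
gripper_force: 58.9
[ 0.00072866 -0.0005549  -0.00124322] [ 9.99992811e-01 -5.40966980e-04  3.75302278e-03] [ 4.90670579  1.64740191 -2.30340042] [ 0.09266325 -0.51369119  0.06821262]
```

```bash
python3 -m inch '[{"dp":[-0.1,0.01,-0.05],"dr":[0,0,0]},{"dp":[-0.2,0.02,-0.1],"dr":[0,0,0]},{"dp":[-0.2,0.02,-0.1],"dr":[0,0,0]},{"dp":[-0.2,0.02,-0.1],"dr":[0,0,0]},{"dp":[-0.2,0.02,-0.1],"dr":[0,0,0]}]'
python3 q.py
python3 - <<'E'
from h import *
from station import vision
import cv2
a=vision.snapshot("side")["pixels"][200:275,330:430,::-1];b=vision.snapshot("scene")["pixels"][190:265,200:300,::-1]
cv2.imwrite("pics/in.png",cv2.resize(np.hstack([a,b]),None,fx=4,fy=4,interpolation=cv2.INTER_CUBIC))
E
```

```text
time_s: 7.8
tcp_pos: [0.5913, -0.0633, 0.1414]
tool_rot: [0.057, 0.963, -0.016, 0.262]
ft_force: [13.0, 1.6, 0.5]
finger_gap: 0.0148
gripper_force: 58.5
[ 0.00072062 -0.00064504 -0.00108666] [ 9.99964465e-01 -5.75467088e-04  8.41056351e-03] [11.28483772  3.17229069 -5.95701668] [ 0.27573896 -1.73765629  0.14820022]
```

View pics/in.png

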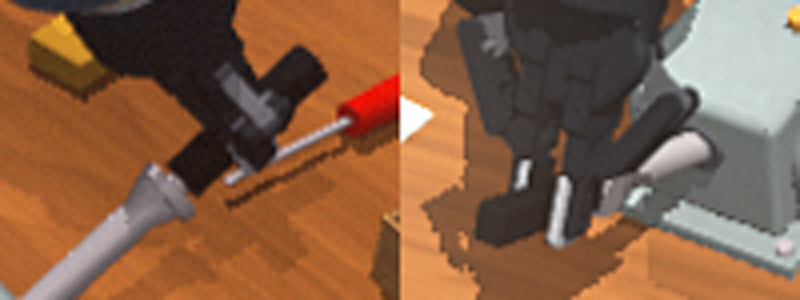

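The picture shows the collar flush on the flared mouth, at about (172,195) in the left crop, and it is firmly stopped. Next I'll draw it out along the axis.

```bash
python3 -m inch '[{"dp":[1.72,-0.2,1.0],"dr":[0,0,0]},{"dp":[4.3,-0.51,2.5],"dr":[0,0,0]},{"dp":[7.31,-0.87,4.25],"dr":[0,0,0]},{"dp":[10.32,-1.22,6.0],"dr":[0,0,0]},{"dp":[12.04,-1.43,7.0],"dr":[0,0,0]}]'
python3 -m inch '[{"dp":[0,0,1],"dr":[0,0,0]},{"dp":[0,0,2],"dr":[0,0,0]},{"dp":[0,0,2],"dr":[0,0,0]},{"dp":[0,0,2],"dr":[0,0,0]},{"dp":[0,0,2],"dr":[0,0,0]}]'
python3 q.py
python3 - <<'E'
from c import *
for psi in(PSI,-.4):
  d=np.array([np.cos(psi),np.sin(psi),0]);print(s["tcp_pos"],move(np.array([.492,-.354,.155])+.09*d,psi,0,s))
E
```

```text
time_s: 8.52
tcp_pos: [0.7099, -0.0773, 0.2098]
tool_rot: [0.057, 0.964, -0.015, 0.259]
ft_force: [-0.4, 0.2, -1.6]
finger_gap: 0.0152
gripper_force: 59.2
time_s: 9.15
tcp_pos: [0.7086, -0.0771, 0.2288]
tool_rot: [0.057, 0.964, -0.015, 0.259]
ft_force: [-0.2, 0.3, -1.0]
finger_gap: 0.0152
gripper_force: 59.2
[ 0.14683532 -0.00055774  0.01596136] [ 9.99999631e-01 -6.37608419e-04  5.76325422e-04] [-0.73489857  0.2268639  -0.72581646] [ 0.01613873  0.36358466 -0.02300299]
[ 0.70864699 -0.07709707  0.22884717] (array([ -7.67, -29.31,  -7.77]), array([ 3.52, 29.83,  0.03]))
[ 0.70864699 -0.07709707  0.22884717] (array([ -8.67, -33.14,  -7.77]), array([  7.7 ,  29.13, -15.75]))
```

```bash
python3 -m inch '[{"dp":[-0.5,-4,0],"dr":[0.5,4,0]},{"dp":[-2,-9,0],"dr":[1.2,10,0]},{"dp":[-3.5,-14,-1],"dr":[2.1,18,0]},{"dp":[-5,-19,-3],"dr":[2.9,25,0]},{"dp":[-6.5,-24,-5],"dr":[3.5,29.8,0]}]'
python3 -m inch '[{"dp":[-0.6,-3,-1.5],"dr":[0,0,0]},{"dp":[-1.2,-5.3,-2.8],"dr":[0,0,0]},{"dp":[-1.2,-5.3,-2.8],"dr":[0,0,0]},{"dp":[-1.2,-5.3,-2.8],"dr":[0,0,0]},{"dp":[-1.2,-5.3,-2.8],"dr":[0,0,0]}]'
python3 - <<'E'
from c import *
from station import vision
import cv2
print(s["tcp_pos"],"tip",G.apply([-.09,0,0])+o,"axis",G.apply([1,0,0]),abs(s["qd"]).max())
a=vision.snapshot("side")["pixels"];b=vision.snapshot("scene")["pixels"]
cv2.imwrite("pics/fin.png",cv2.resize(np.hstack([a,b])[:,:,::-1],(800,300),interpolation=cv2.INTER_AREA))
E
```

```text
time_s: 9.78
tcp_pos: [0.6436, -0.3188, 0.1787]
tool_rot: [0.059, 0.998, -0.0, -0.001]
ft_force: [0.4, -1.0, -1.0]
finger_gap: 0.0149
gripper_force: 59.2
time_s: 10.4
tcp_pos: [0.6326, -0.3693, 0.1522]
tool_rot: [0.058, 0.998, -0.001, 0.001]
ft_force: [-0.5, 0.3, -1.3]
finger_gap: 0.0149
gripper_force: 59.2
[ 0.63261936 -0.36925284  0.15218261] tip [ 0.49261252 -0.35319947  0.15574976] axis [ 0.9931288  -0.11700257  0.00236469] 0.0022357849692465773
```

View pics/fin.png

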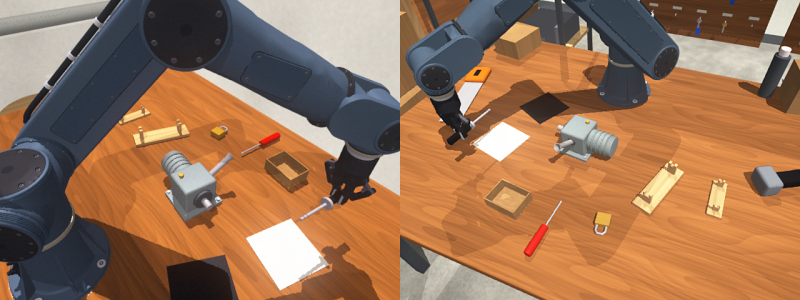

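The picture shows the gauge held level and still, with its tip above the white sheet. The padlock, carton and screwdriver are where they were.

```bash
python3 -c "
from station import job_done
print(job_done())"
```

```text
the job is handed in; nothing more can be done
None
```

I pushed the gauge down the guide tube until its collar stopped, drew it out, and handed the job in at about 10.5 s of robot time, holding the gauge level with its tip about 15.5 cm above the bench over the white sheet; the verdict was not reported back.

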